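Put a collet away behind a push-push hatch

ROBOT

A 6-joint arm with a two-finger parallel gripper is mounted at the origin on a cart in front of the work surface, level with it; the furniture and walls round the work are solid. World frame = base frame: x ahead of the robot, y to its left, z up, the work surface at z = 0. Lengths are in m, angles in degrees, forces in N, time in s.
With the tool pointing down it reaches from about 0.375 to 0.9 m from the base axis. Payload 3.1 kg.
Tool frame: the origin (TCP) lies where the fingers leave the gripper's body, on its centre line; the fingertips stand bot.tips_ahead ahead of it and the grasp point (between the pads) lies 51 mm ahead of it (bot.tips_ahead is the distance from the TCP to the fingertips, in m); z points along the fingers, x is the direction in which the jaws open and shut, and the axes are right-handed (so a half turn about z gives the same grasp; the last joint's range is limited). The gripper opens to 87 mm and grips with 3 to 60 N. Pads are 19 mm wide; open, the fingers measure 117 mm over their backs; the gripper's body (75 mm by 190 mm) begins 51 mm behind the grasp point.
Start: joints at [-78.467, 30.224, 82.088, -0, 67.689, -10.227], TCP at [0.232, -0.58, 0.292] pointing down, gripper open.
Joint ranges: [-176.69, 176.69], [-43.24, 126.21], [12.49, 139.97], [-82, 262], [0, 151.66], [-163.58, 163.58]. Speed limits (degrees/s): [159.86, 159.86, 180, 180, 180, 180].

INTERFACE

Orientations are given as a 3x3 rotation matrix whose columns are the frame's x, y, z axes.
In Python, from rig import bot, vision, nets gives the robot as it stands.
- The arm moves only by the tool play_rows, never from a script. Its argument "series" is a list of rows, each an object of numbers: "tx", "ty", "tz": the shift along the world's x, y, z as a fraction of full scale; "turn": the turn about the world's z as a fraction of full scale. A call has 1 to 10 rows; each row shifts and turns the commanded pose from where the row before left it; what a row does not reach is not made up. Full scale, the value 1, is 0.8 m for a shift and 60 degrees for a turn. A row lasts 1/10 s, in which the tool goes at most 50 mm and 8.59 degrees, less where a joint would pass 70% of its speed; a pose out of reach is approached as far as the arm can. A call with a number of a shift or a turn outside -1 to 1 is refused whole. A call with a gripper value outside its range is refused whole. "gripper" is the opening, from 0 (shut) to 1 (fully open), set as the call begins (left out, the last holds). The fingers move at their own pace and stop on an object; the grip force is fixed at half the most. Time passes only in rows, so rows that do not move let the fingers close. It gives the time, the measured TCP pose, the force and the opening at its end, in the units of the state.
- bot.read_state(): the state, without advancing time (a new reading comes with each control period).
- vision.capture(name): name is "scene" or "top" or "wrist"; returns a dict with "pixels" (480x640x3 uint8, blue, green, red), "fx", "fy", "cx", "cy" (pixels), "extrinsics" (4x4, takes a point from camera to world coordinates). Camera axes: x right, y down, z forward; pixel columns grow to the right and rows downward; lengths in m; the calibration is good to about 2 mm. A picture is of the moment at which its call begins. There is no depth.
- bot.hand_in(): hands the job in, once; it reports no verdict.
Trained networks look in a picture, given as the dict that the camera call returned (one of the last four; its "shot" number tells which), for a name from the list of things; names that differ only in an ending like _2 or _b are one class to them, and where a whole thing is asked for, a point or a joint stands for the part that bears it (a point fixed in the world has none). Each returns a list of dicts, best first, with "confidence" (0 to 1); they miss things now and then, are a little off and sometimes report something else, mostly with a low value. They report only what shows in the picture. A call takes as long as a camera call. They do not tell look-alikes from the thing itself.
- nets.look_for(picture, query): "at" ([column, row] as shares, 0 to 1, of the picture: columns of its width, rows of its height, amid what is visible of it).
- nets.masks_of(picture, query): "region" (480x640 bool, what is visible of it) and "at" ([column, row] as shares, 0 to 1, of the picture: columns of its width, rows of its height, amid what is visible of it).
The state is a dict: "time_s": time; "joint_positions": joint angles; "qvel": joint speeds; "tau": joint torques, N m; "position": TCP position; "tcp_rot": TCP orientation; "force": force on the tool from outside, world axes, zero at the start; "moment": the same for the moment, N m; "opening": opening from 0.0 (shut) to 1.0 (fully open).
Only numpy, scipy, OpenCV 4.12 (cv2) and the standard library are available. Lean on these libraries where they do the work, as an engineer would, in place of code of your own. Each camera call takes 0.05 s, during which the arm holds its last target.

TASK

Put the loose spring collet away in the grey collet locker: press the closed blue hatch down by its black rubber spot until the push-push latch lets go and the hatch springs open, stand the collet upright in the free pocket and let go of it, then swing the hatch down and press it home until it latches shut again. Feel for the end of each press and press gently, never hard, and leave the other loose things on the worktop where they are.

Things in the scene. Friction and masses are not known exactly. Their poses are not given: they have to be found in the camera images.
- collet: the loose spring collet to put away: bright steel, slotted, slightly conical, 34 mm across, 46 mm tall, 0.12 kg, standing on the worktop. Origin: centre of its underside; z up along its axis. (A second one stands fixed in the locker's other pocket.)
- locker: grey collet locker, fixed; 170 mm front to back (x), 190 wide (y), 71 high, open under its hatch. Origin: centre of underside; x from front (latch side) to rear (hinge side), y to its left, z up. Side walls 5 mm, front wall 12 mm thick; inside at the front a latch housing 44 mm high, x -73 to -43, y -18 to 18 mm; behind it a tray, top z = 16 mm, pockets at x = 16, y = 42 (free) and -42 mm
- seat (a point): centre of the floor of the free pocket (the left one seen from the front), 6 mm above the worktop; the round pocket is 40 mm across and 10 mm deep. The collet's origin belongs here
- hatch (a joint): angle (rad) of the sprung blue hatch: 0 level, grows as it opens, 1.95 fully open (leaning back); latched it rests at 0.00 to 0.05. Pressed from there to a firm stop and let up, it is freed and springs fully open in about 2 s. Pushed down from open, below its resting level to the firm stop, and let up, it rises a little and stays latched. A press that ends short of the stop changes nothing
- hatch_hinge (a point): middle of the hinge axis, at the locker's rear, 68 mm above the worktop; the axis runs along the locker's y. The hatch: a plain plate 6 mm thick, 172 mm wide, mid-plane through the axis, reaching 144 mm from it; no handle; a latch pin stands 40 mm off its inner face, 130 mm from the axis. Its spring holds it open; it is pushed down on its outer face, from behind when it stands open
- press_pad (a point): centre of the round black rubber spot (32 mm across, 1 mm high) on the hatch's outer face, 110 mm from the hinge; z: outward normal. From the latched rest it must go down 6 to 14 mm to the stop, differing each time, only to be felt. Downward force here: about 4.5 N to move the shut hatch (1.7 N when fully open), 9 N surely reaches the stop, over 25 N counts as forced
- orange_plug: bystander: orange rubber plug with a knob, 35 mm across, 37 mm tall; origin centre of the underside
- collet_nut: bystander: black ring nut lying flat, 53 mm across, 22 mm high; origin centre of the underside
- setting_block: bystander: steel setting block with three dark holes, 25 x 50 x 30 mm; origin centre of the underside
- stop_pin: bystander: stepped steel pin standing, 30 mm across, 63 mm tall; origin centre of the underside
Things that resemble listed ones, but are neither listed nor needed, are in the scene too. What is shaped like the collet but pink or red is not meant.

How it is judged (in metres and radians):
On the way, in this order (a step that is already met when the one before it is completed fails the run):
1. the hatch, freed by a press, has sprung open (value of joint hatch above 1.5 rad), for 0.2 s.
2. the collet stands in the free pocket, let go, with the hatch still open (horizontal distance between collet and seat below 0.01 m and z of collet in the frame of seat below 0.006 m and angle between collet's own z axis and vertical below 0.15 rad and value of joint hatch above 0.8 rad and contact force between the fingers and collet below 0.2 N), for 0.2 s.
At the end, for the whole second after the job is handed in: the hatch is latched shut and stays so with nothing pressing it (between -0.03 and 0.06 rad, at rest), and the collet stands at rest in the free pocket: within 10 mm of its centre, on its floor within 6 mm, upright within 0.15 rad (horizontal distance between collet and seat below 0.01 m and z of collet in the frame of seat between -0.006 and 0.006 m and angle between collet's own z axis and vertical below 0.15 rad and linear speed of collet below 0.02 m/s and value of joint hatch between -0.03 and 0.06 rad and velocity of joint hatch below 0.05 rad/s); the robot touches nothing.
It fails at once if the hatch is forced: more than 25 N on it from the robot (contact force between any of the fingers, the arm and hatch above 25 N).
It fails at once if the orange plug is moved more than 30 mm (distance of orange_plug from where it was at the start of the episode above 0.03 m).
It fails at once if the collet nut is moved more than 30 mm (distance of collet_nut from where it was at the start of the episode above 0.03 m).
It fails at once if the setting block is moved more than 30 mm (distance of setting_block from where it was at the start of the episode above 0.03 m).
It fails at once if the stop pin is moved more than 30 mm (distance of stop_pin from where it was at the start of the episode above 0.03 m).
It also fails if it takes over 72 s, if anything falls off the work surface, if the arm or the gripper's body presses on something with over 40 N, if the wrist force passes 120 N, or if a joint passes its speed limit or range.

## Working session

There is one attempt and no reset: what is moved stays moved. The work goes in short steps, Python scripts to look and compute and a tool call to move; the robot and the scene stay as the last step left them, time stands still between calls to the robot, and variables do not carry over. Pictures are saved under pics/ and viewed, and the job is handed in when it is done.

Besides the shell and the picture viewer there is one more tool, called after "Emit:" in YAML: its name, and indented under it one key for each argument. play_rows: Moves the arm, as the interface text tells. Shift numbers are shares of 0.8 m and turn numbers shares of 60 degrees, none past 1 either way. Its arguments: {"type":"object","properties":{"series":{"type":"array"},"gripper":{"type":"number"}},"required":["series"]}

```bash
ls; mkdir -p pics; python3 - <<'E'
from rig import bot,vision,nets
import cv2
s=bot.read_state(); print(s, bot.tips_ahead)
for n in ["scene","top","wrist"]:
    p=vision.capture(n); cv2.imwrite(f"pics/{n}0.png",p["pixels"]); print(n,p["fx"],p["cx"],p["cy"],p["extrinsics"].round(3) if hasattr(p["extrinsics"],'round') else p["extrinsics"])
    for q in ["collet","locker","press_pad","hatch","stop_pin","orange_plug","collet_nut","setting_block"]:
        print(q,[(round(d["confidence"],2),round(d["at"][0]*640),round(d["at"][1]*480)) for d in nets.look_for(p,q)])
E
```

```text
pics
{'time_s': 0.0, 'joint_positions': array([-7.84669255e+01,  3.02778019e+01,  8.21568434e+01, -4.04128490e-04,
        6.76866236e+01, -1.02266538e+01]), 'qvel': array([-0.10223785,  0.0330964 , -0.01407156,  0.0310804 ,  0.0045561 ,
        0.02268057]), 'tau': array([-6.71877478e-04, -4.40047967e+01, -1.76591527e+01,  6.34224457e-02,
        5.82743576e-02, -1.53711771e-04]), 'position': array([ 0.23161192, -0.57987804,  0.2912814 ]), 'tcp_rot': array([[ 3.70717181e-01, -9.28745707e-01, -4.29561066e-04],
       [-9.28743468e-01, -3.70717246e-01,  2.07250222e-03],
       [-2.08407324e-03, -3.69360147e-04, -9.99997760e-01]]), 'force': array([-0.13210704,  0.36947726,  0.18730069]), 'moment': array([ 0.0344131 , -0.06458483, -0.02973197]), 'opening': 0.9991786828761803} 0.0697
scene 470.9436782470506 323.223222514661 238.38137434699527 [[ 0.526 -0.487  0.698 -0.185]
 [-0.85  -0.292  0.437 -0.416]
 [-0.009 -0.823 -0.567  0.689]
 [ 0.     0.     0.     1.   ]]
collet [(0.83, 401, 329), (0.64, 377, 309), (0.63, 425, 307)]
locker [(0.92, 301, 274), (0.54, 305, 263)]
press_pad [(0.85, 
[... 247 characters left out ...]
6]
 [-1.     0.005  0.008  0.041]
 [-0.008 -0.164 -0.986  1.462]
 [ 0.     0.     0.     1.   ]]
collet [(0.53, 431, 241), (0.51, 422, 270), (0.48, 397, 259)]
locker [(0.77, 318, 254), (0.44, 466, 239)]
press_pad [(0.79, 316, 253), (0.55, 470, 244)]
hatch [(0.94, 316, 250)]
stop_pin [(0.62, 200, 216)]
orange_plug [(0.64, 430, 214), (0.54, 423, 270)]
collet_nut [(0.5, 471, 242)]
setting_block [(0.77, 189, 273)]
wrist 359.3214069441782 319.04367819962835 238.41666821303127 [[ 0.37  -0.899 -0.235  0.295]
 [-0.929 -0.358 -0.094 -0.555]
 [-0.     0.252 -0.968  0.384]
 [ 0.     0.     0.     1.   ]]
collet []
locker []
press_pad []
hatch []
stop_pin []
orange_plug []
collet_nut []
setting_block []
```

View pics/scene0.png

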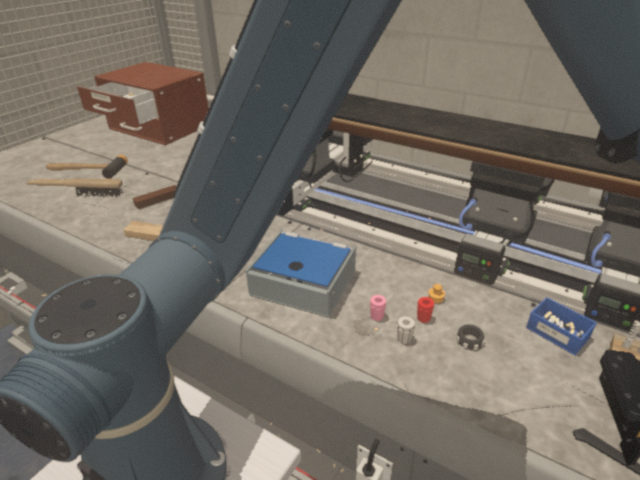

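View pics/top0.png

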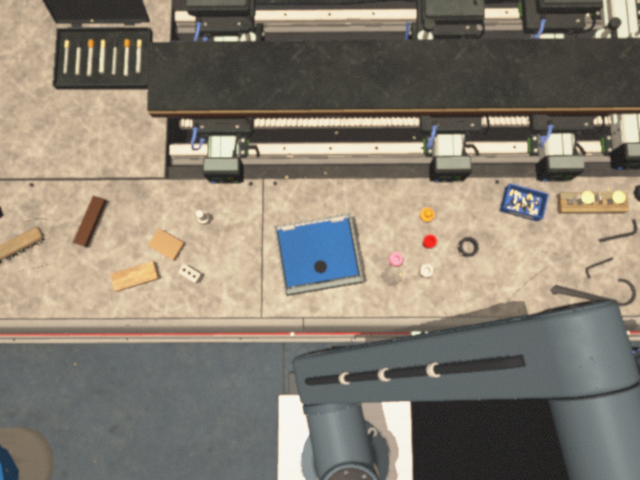

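```bash
python3 - <<'E'
import cv2
a=cv2.imread('pics/scene0.png')[270:370,340:500]; b=cv2.imread('pics/top0.png')[190:300,370:500]
cv2.imwrite('pics/c1.png',cv2.resize(a,None,fx=5,fy=5,interpolation=cv2.INTER_CUBIC)); cv2.imwrite('pics/c2.png',cv2.resize(b,None,fx=5,fy=5,interpolation=cv2.INTER_CUBIC))
E
```

```text
(no output)
```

View pics/c1.png

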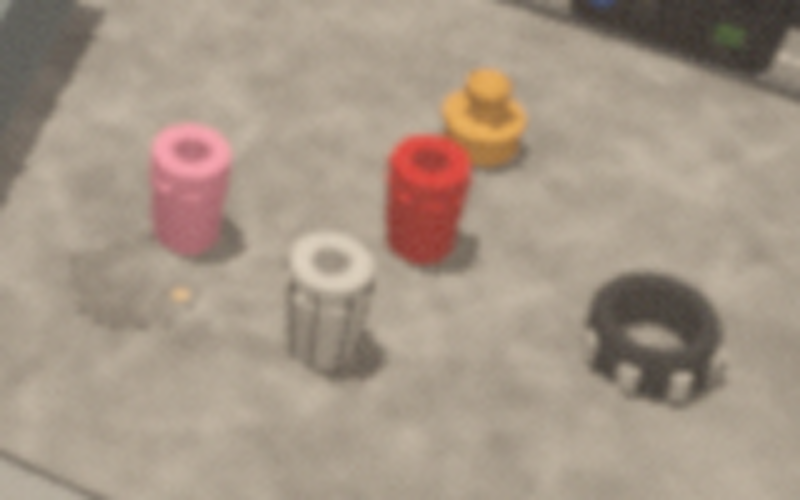

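View pics/c2.png

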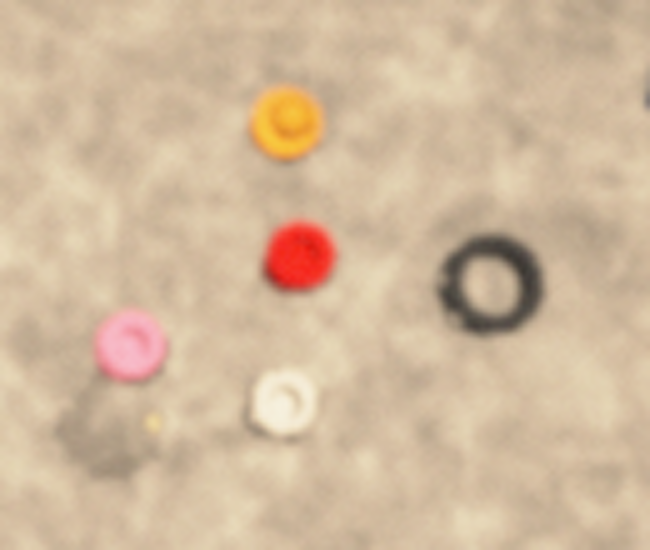

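Candidates for the collet in the top picture are the bright steel slotted one at (427,270), the pink one at (397,259) and the red one at (430,241). I choose the steel one: in the scene crop at (405,330) it is slotted and slightly conical. The locker hatch spans about (277..362, 217..293) in the top picture, with the pad at (320,267).

```bash
cat > h.py <<'E'
from rig import bot,vision,nets
import numpy as np,cv2
def ray(p,u,v):
    E=np.array(p["extrinsics"]);d=E[:3,:3]@np.array([(u-p["cx"])/p["fx"],(v-p["cy"])/p["fy"],1]);return E[:3,3],d
def onz(p,u,v,z):
    o,d=ray(p,u,v);return o+d*(z-o[2])/d[2]
def proj(p,X):
    E=np.array(p["extrinsics"]);c=(np.asarray(X)-E[:3,3])@E[:3,:3];return c[...,0]/c[...,2]*p["fx"]+p["cx"],c[...,1]/c[...,2]*p["fy"]+p["cy"]
E
python3 - <<'E'
from h import *
P={n:vision.capture(n) for n in ["scene","top"]}
for n,p in P.items():
    im=p["pixels"];hsv=cv2.cvtColor(im,cv2.COLOR_BGR2HSV)
    blue=((hsv[...,0]>95)&(hsv[...,0]<125)&(hsv[...,1]>130)&(hsv[...,2]>70)).astype(np.uint8)
    k,l,st,ce=cv2.connectedComponentsWithStats(blue)
    i=1+np.argmax(st[1:,4]); 
    m=(l==i).astype(np.uint8)
    c,_=cv2.findContours(m,cv2.RETR_EXTERNAL,cv2.CHAIN_APPROX_NONE); c=max(c,key=cv2.contourArea); hull=cv2.convexHull(c)
    q=cv2.approxPolyDP(hull,6,True)[:,0]; print(n,st[i],q.tolist())
    for u,v in q: print(onz(p,u,v,0.072).round(4))
    # pad
    f=cv2.fillPoly(np.zeros_like(m),[hull],1)&(hsv[...,2]<70).astype(np.uint8); f=cv2.erode(f,np.ones((2,2)))
    k,l,st,ce=cv2.connectedComponentsWithStats(f); i=1+np.argmax(st[1:,4]); print("pad",ce[i],st[i,4],onz(p,*ce[i],0.0725).round(4))
    for q in ["collet","orange_plug","collet_nut"]:
        for d in nets.masks_of(p,q): 
            ys,xs=np.nonzero(d["region"]); b=(xs.min(),xs.max(),ys.min(),ys.max()); print(q,round(d["confidence"],2),b,im[d["region"]].mean(0).round(),onz(p,(b[0]+b[1])/2,(b[2]+b[3])/2,0.03).round(3))
E
```

```text
scene [ 256  235   71   44 1352] [[326, 249], [320, 272], [308, 278], [256, 266], [282, 235]]
[0.5403 0.0322 0.072 ]
[4.638e-01 1.000e-04 7.200e-02]
[0.4343 0.0108 0.072 ]
[0.4106 0.1277 0.072 ]
[0.5349 0.1493 0.072 ]
pad [295. 265.] 1 [0.4559 0.0581 0.0725]
collet 0.9 (np.int64(417), np.int64(433), np.int64(296), np.int64(322)) [ 66.  75. 172.] [ 0.516 -0.216  0.03 ]
collet 0.78 (np.int64(396), np.int64(414), np.int64(316), np.int64(343)) [139. 154. 166.] [ 0.443 -0.205  0.03 ]
collet 0.62 (np.int64(370), np.int64(386), np.int64(295), np.int64(320)) [132. 127. 192.] [ 0.471 -0.133  0.03 ]
orange_plug 0.73 (np.int64(428), np.int64(444), np.int64(285), np.int64(302)) [ 83. 143. 193.] [ 0.573 -0.218  0.03 ]
collet_nut 0.57 (np.int64(457), np.int64(484), np.int64(324), np.int64(349)) [ 83.  92. 100.] [ 0.49  -0.318  0.03 ]
top [ 279  219   79   67 3808] [[347, 219], [357, 273], [288, 285], [279, 231]]
[ 0.5716 -0.0117  0.072 ]
[ 0.4402 -0.0342  0.072 ]
[0.4122 0.1302 0.072 ]
[0.5429 0.1527 0.072 ]
pad [320.57627119 266.86440678] 59 [0.4552 0.0526 0.0725]
collet 0.52 (np.int64(389), np.int64(402), np.int64(253), np.int64(265)) [179. 170. 242.] [ 0.479 -0.132  0.03 ]
collet 0.51 (np.int64(419), np.int64(432), np.int64(264), np.int64(277)) [195. 220. 233.] [ 0.45  -0.205  0.03 ]
collet 0.5 (np.int64(457), np.int64(478), np.int64(236), np.int64(257)) [ 85.  97. 107.] [ 0.509 -0.31   0.03 ]
collet 0.47 (np.int64(423), np.int64(435), np.int64(235), np.int64(247)) [ 41.  53. 234.] [ 0.524 -0.216  0.03 ]
orange_plug 0.43 (np.int64(420), np.int64(433), np.int64(208), np.int64(220)) [ 67. 178. 241.] [ 0.592 -0.212  0.03 ]
orange_plug 0.17 (np.int64(278), np.int64(357), np.int64(216), np.int64(286)) [179. 125.  76.] [0.5  0.06 0.03]
collet_nut 0.75 (np.int64(457), np.int64(478), np.int64(237), np.int64(257)) [ 87.  99. 109.] [ 0.508 -0.31   0.03 ]
```

Emit:
play_rows:
  series:
    - {"tx": 0.02,"ty": 0.055,"turn": -0.02}
    - {"tx": 0.02,"ty": 0.055,"turn": -0.02}
    - {"tx": 0.02,"ty": 0.055,"turn": -0.02}
    - {"tx": 0.02,"ty": 0.055,"turn": -0.02}
    - {"tx": 0.02,"ty": 0.055,"turn": -0.02}
    - {"tx": 0.02,"ty": 0.055,"turn": -0.02}
    - {"tx": 0.02,"ty": 0.055,"turn": -0.02}
    - {"tx": 0.02,"ty": 0.055,"turn": -0.02}
    - {"tx": 0.02,"ty": 0.055,"turn": -0.02}
    - {"tx": 0.02,"ty": 0.055,"turn": -0.02}
  gripper: 0

```text
invalid input
```

```bash
python3 - <<'E'
from h import *
p=vision.capture("wrist");cv2.imwrite("pics/w1.png",p["pixels"]); s=bot.read_state(); print(s["position"],s["tcp_rot"].round(3),s["force"],s["joint_positions"])
E
```

```text
[ 0.23171958 -0.58044362  0.29225969] [[ 0.371 -0.929  0.   ]
 [-0.929 -0.371 -0.   ]
 [ 0.    -0.    -1.   ]] [ 0.61433184  0.63594935 -0.52317586] [-7.84681807e+01  3.02229577e+01  8.20867257e+01  1.14201743e-03
  6.76890593e+01 -1.02260119e+01]
```

View pics/w1.png

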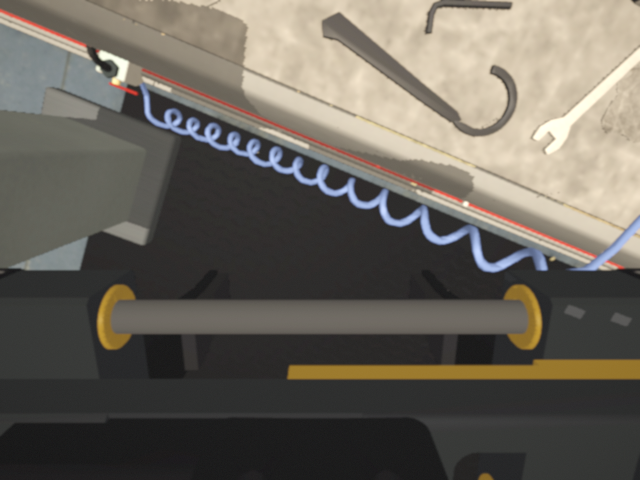

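The wrist camera still shows only the cart edge because the call was refused. I'll retry with all the keys given.

Emit:
play_rows:
  series:
    - {"tx": 0.02,"ty": 0.055,"tz": 0,"turn": -0.02}
    - {"tx": 0.02,"ty": 0.055,"tz": 0,"turn": -0.02}
    - {"tx": 0.02,"ty": 0.055,"tz": 0,"turn": -0.02}
    - {"tx": 0.02,"ty": 0.055,"tz": 0,"turn": -0.02}
    - {"tx": 0.02,"ty": 0.055,"tz": 0,"turn": -0.02}
    - {"tx": 0.02,"ty": 0.055,"tz": 0,"turn": -0.02}
    - {"tx": 0.02,"ty": 0.055,"tz": 0,"turn": -0.02}
    - {"tx": 0.02,"ty": 0.055,"tz": 0,"turn": -0.02}
    - {"tx": 0.02,"ty": 0.055,"tz": 0,"turn": -0.02}
    - {"tx": 0.02,"ty": 0.055,"tz": 0,"turn": -0.02}
  gripper: 0

```text
time_s: 2.8
position: [0.3922, -0.1388, 0.2926]
tcp_rot: [[0.168, -0.986, 0.001], [-0.986, -0.168, -0.001], [0.001, -0.001, -1.0]]
force: [0.9, -0.6, 0.1]
opening: 0.175
```

```bash
python3 - <<'E'
from h import *
p=vision.capture("wrist");cv2.imwrite("pics/w2.png",p["pixels"]); s=bot.read_state(); print(s["position"],s["tcp_rot"].round(3),s["force"],s["joint_positions"])
for q in ["collet","locker","press_pad"]:
  for d in nets.masks_of(p,q): 
            ys,xs=np.nonzero(d["region"]); b=(xs.min(),xs.max(),ys.min(),ys.max()); print(q,round(d["confidence"],2),b,onz(p,(b[0]+b[1])/2,(b[2]+b[3])/2,0.046).round(4))
E
```

```text
[ 0.39249958 -0.13220493  0.29238077] [[ 0.172 -0.985  0.   ]
 [-0.985 -0.172  0.006]
 [-0.005 -0.001 -1.   ]] [-0.2064666   3.18574321  0.63162783] [-34.32460368  13.98184443 110.68392768   0.33641215  55.49058393
  45.56697906]
collet 0.8 (np.int64(306), np.int64(341), np.int64(109), np.int64(145)) [ 0.4758 -0.1286  0.046 ]
collet 0.78 (np.int64(376), np.int64(412), np.int64(155), np.int64(189)) [ 0.4475 -0.1999  0.046 ]
collet 0.21 (np.int64(482), np.int64(541), np.int64(98), np.int64(153)) [ 0.5055 -0.295   0.046 ]
locker 0.86 (np.int64(0), np.int64(236), np.int64(0), np.int64(174)) [0.4786 0.0546 0.046 ]
press_pad 0.23 (np.int64(0), np.int64(205), np.int64(0), np.int64(156)) [0.4837 0.0681 0.046 ]
```

View pics/w2.png

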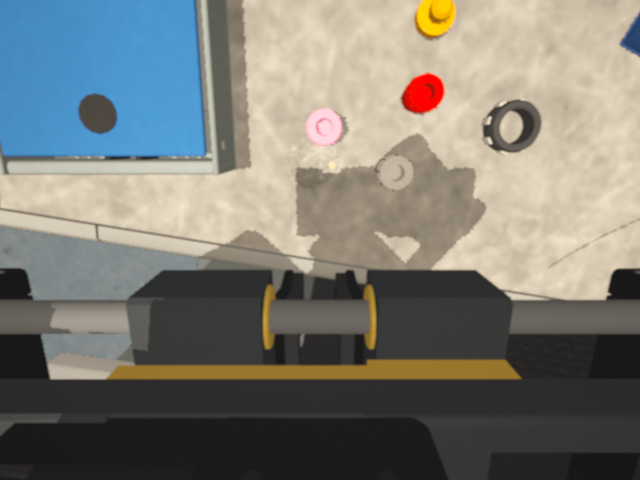

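Emit:
play_rows:
  series:
    - {"tx": 0.016,"ty": 0.048,"tz": 0,"turn": 0}
    - {"tx": 0.016,"ty": 0.048,"tz": 0,"turn": 0}
    - {"tx": 0.016,"ty": 0.048,"tz": 0,"turn": 0}
    - {"tx": 0.016,"ty": 0.048,"tz": 0,"turn": 0}
    - {"tx": 0.015,"ty": 0.049,"tz": -0.02,"turn": 0}
    - {"tx": 0,"ty": 0,"tz": -0.05,"turn": 0}
    - {"tx": 0,"ty": 0,"tz": -0.05,"turn": 0}
    - {"tx": 0,"ty": 0,"tz": 0,"turn": 0}
  gripper: 0

```text
time_s: 3.8
position: [0.4527, 0.0513, 0.1924]
tcp_rot: [[0.168, -0.986, -0.011], [-0.986, -0.168, 0.001], [-0.003, 0.01, -1.0]]
force: [-1.2, 0.3, 0.1]
opening: -0.0
```

```bash
python3 - <<'E'
from h import *
s=bot.read_state(); print(s["time_s"],s["position"],s["force"])
for n in ["wrist","top"]:
  p=vision.capture(n);cv2.imwrite(f"pics/{n}3.png",p["pixels"]); 
s=bot.read_state(); print(s["time_s"],s["position"],s["force"],s["joint_positions"])
E
```

```text
3.8 [0.45272167 0.05132643 0.1923609 ] [-1.24767852  0.2980144   0.07273119]
3.9 [0.455363   0.05101589 0.19617014] [0.18606588 0.83144362 1.10404379] [-7.62303094e+00  2.68954452e+01  1.10856373e+02 -1.04247311e-02
  4.23245762e+01  7.27570602e+01]
```

View pics/wrist3.png

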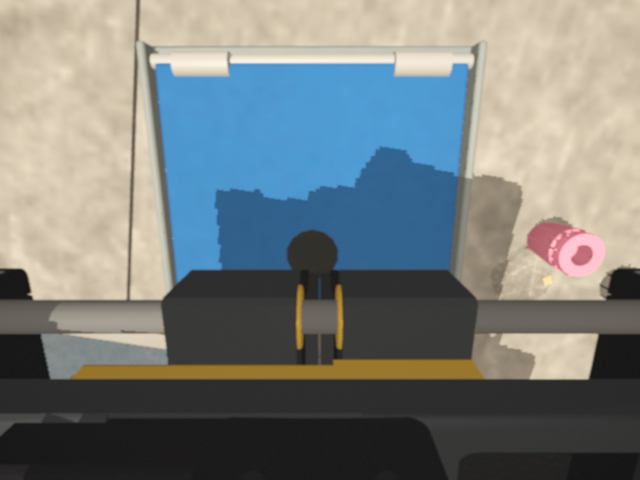

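```bash
python3 - <<'E'
from h import *
p=vision.capture("wrist")
for u,v in [(139,42),(487,42)]: print("rim",onz(p,u,v,0.071).round(4))
for u,v in [(153,60),(472,60)]: print("hinge",onz(p,u,v,0.072).round(4))
print("pad",onz(p,312,253,0.0725).round(4))
import math
s=bot.read_state();print(s["position"],s["force"])
E
```

```text
rim [0.5598 0.1685 0.071 ]
rim [ 0.5914 -0.0185  0.071 ]
hinge [0.5519 0.1601 0.072 ]
hinge [ 0.5811 -0.0125  0.072 ]
pad [0.4574 0.0561 0.0725]
[0.45611554 0.051027   0.1972301 ] [-0.13655188  0.22160606  0.37421382]
```

Emit:
play_rows:
  series:
    - {"tx": 0,"ty": 0.004,"tz": -0.02,"turn": 0}
    - {"tx": 0,"ty": 0,"tz": -0.02,"turn": 0}
    - {"tx": 0,"ty": 0,"tz": -0.01,"turn": 0}
    - {"tx": 0,"ty": 0,"tz": 0,"turn": 0}
    - {"tx": 0,"ty": 0,"tz": 0,"turn": 0}

```text
time_s: 4.45
position: [0.4558, 0.0552, 0.1574]
tcp_rot: [[0.169, -0.986, 0.002], [-0.986, -0.169, -0.0], [0.001, -0.002, -1.0]]
force: [0.1, 0.1, -1.0]
opening: 0.004
```

Emit:
play_rows:
  series:
    - {"tx": 0,"ty": 0,"tz": -0.0025,"turn": 0}
    - {"tx": 0,"ty": 0,"tz": -0.0025,"turn": 0}
    - {"tx": 0,"ty": 0,"tz": 0,"turn": 0}

```text
time_s: 4.75
position: [0.455, 0.0556, 0.1524]
tcp_rot: [[0.17, -0.986, 0.0], [-0.986, -0.17, -0.0], [0.0, -0.0, -1.0]]
force: [0.4, 1.0, -0.2]
opening: 0.006
```

Emit:
play_rows:
  series:
    - {"tx": 0,"ty": 0,"tz": -0.0025,"turn": 0}
    - {"tx": 0,"ty": 0,"tz": -0.0025,"turn": 0}
    - {"tx": 0,"ty": 0,"tz": 0,"turn": 0}

```text
time_s: 5.05
position: [0.4547, 0.0556, 0.1479]
tcp_rot: [[0.17, -0.986, -0.001], [-0.986, -0.17, 0.0], [-0.0, 0.001, -1.0]]
force: [-0.0, -0.3, 0.3]
opening: 0.005
```

Emit:
play_rows:
  series:
    - {"tx": 0,"ty": 0,"tz": -0.0025,"turn": 0}
    - {"tx": 0,"ty": 0,"tz": -0.0025,"turn": 0}
    - {"tx": 0,"ty": 0,"tz": 0,"turn": 0}

```text
time_s: 5.35
position: [0.455, 0.0556, 0.1442]
tcp_rot: [[0.17, -0.986, -0.0], [-0.986, -0.17, 0.0], [-0.0, 0.0, -1.0]]
force: [-0.2, 0.8, 2.8]
opening: 0.006
```

Emit:
play_rows:
  series:
    - {"tx": 0,"ty": 0,"tz": -0.0025,"turn": 0}
    - {"tx": 0,"ty": 0,"tz": 0,"turn": 0}

```text
time_s: 5.55
position: [0.4549, 0.0556, 0.1423]
tcp_rot: [[0.17, -0.986, 0.0], [-0.986, -0.17, -0.0], [0.0, -0.0, -1.0]]
force: [-1.3, 0.1, 4.2]
opening: 0.008
```

Emit:
play_rows:
  series:
    - {"tx": 0,"ty": 0,"tz": -0.0025,"turn": 0}
    - {"tx": 0,"ty": 0,"tz": 0,"turn": 0}

```text
time_s: 5.75
position: [0.4548, 0.0556, 0.1402]
tcp_rot: [[0.17, -0.986, -0.0], [-0.986, -0.17, -0.0], [-0.0, 0.0, -1.0]]
force: [-0.7, 0.4, 4.8]
opening: 0.004
```

Emit:
play_rows:
  series:
    - {"tx": 0,"ty": 0,"tz": -0.0025,"turn": 0}
    - {"tx": 0,"ty": 0,"tz": 0,"turn": 0}

```text
time_s: 5.95
position: [0.4548, 0.0556, 0.1382]
tcp_rot: [[0.17, -0.986, -0.0], [-0.986, -0.17, -0.0], [-0.0, 0.0, -1.0]]
force: [-1.1, 0.5, 5.2]
opening: 0.004
```

Emit:
play_rows:
  series:
    - {"tx": 0,"ty": 0,"tz": -0.00125,"turn": 0}
    - {"tx": 0,"ty": 0,"tz": 0,"turn": 0}

```text
time_s: 6.15
position: [0.4548, 0.0556, 0.1373]
tcp_rot: [[0.17, -0.986, -0.0], [-0.986, -0.17, -0.0], [-0.0, 0.0, -1.0]]
force: [-0.5, -0.5, 4.2]
opening: 0.001
```

Emit:
play_rows:
  series:
    - {"tx": 0,"ty": 0,"tz": -0.00125,"turn": 0}
    - {"tx": 0,"ty": 0,"tz": 0,"turn": 0}

```text
time_s: 6.35
position: [0.4548, 0.0556, 0.1365]
tcp_rot: [[0.17, -0.986, -0.0], [-0.986, -0.17, -0.0], [0.0, 0.0, -1.0]]
force: [-2.0, -0.6, 7.5]
opening: 0.003
```

Emit:
play_rows:
  series:
    - {"tx": 0,"ty": 0,"tz": -0.00125,"turn": 0}
    - {"tx": 0,"ty": 0,"tz": 0,"turn": 0}

```text
time_s: 6.55
position: [0.4549, 0.0556, 0.136]
tcp_rot: [[0.17, -0.986, 0.0], [-0.986, -0.17, -0.0], [0.0, -0.0, -1.0]]
force: [-2.9, -0.1, 12.1]
opening: 0.008
```

Emit:
play_rows:
  series:
    - {"tx": 0,"ty": 0,"tz": 0.03,"turn": 0}
    - {"tx": 0,"ty": 0,"tz": 0.06,"turn": 0}
    - {"tx": 0,"ty": 0,"tz": 0.06,"turn": 0}
    - {"tx": 0,"ty": -0.03,"tz": 0.04,"turn": 0}
    - {"tx": 0,"ty": -0.06,"tz": 0,"turn": 0}
    - {"tx": 0,"ty": -0.06,"tz": 0,"turn": 0}
    - {"tx": -0.015,"ty": -0.06,"tz": 0,"turn": 0}
    - {"tx": -0.02,"ty": -0.06,"tz": 0,"turn": 0}
    - {"tx": -0.015,"ty": -0.055,"tz": -0.02,"turn": 0}
    - {"tx": 0,"ty": 0,"tz": 0,"turn": 0}
  gripper: 0.75

```text
time_s: 7.55
position: [0.414, -0.2088, 0.2699]
tcp_rot: [[0.162, -0.987, -0.001], [-0.987, -0.162, -0.001], [0.001, 0.001, -1.0]]
force: [0.2, -0.5, 0.2]
opening: 0.738
```

Emit:
play_rows:
  series:
    - {"tx": 0,"ty": 0,"tz": 0,"turn": 0}
    - {"tx": 0,"ty": 0,"tz": 0,"turn": 0}

```text
time_s: 7.75
position: [0.4151, -0.2029, 0.271]
tcp_rot: [[0.17, -0.985, -0.001], [-0.985, -0.17, 0.001], [-0.001, 0.0, -1.0]]
force: [0.2, 1.0, -0.5]
opening: 0.745
```

```bash
python3 - <<'E'
from h import *
for n in ["wrist","top","scene"]:
  p=vision.capture(n);cv2.imwrite(f"pics/{n}4.png",p["pixels"])
  s=bot.read_state(); print(n,s["time_s"],s["position"],s["force"])
  for d in nets.masks_of(p,"collet"): 
    ys,xs=np.nonzero(d["region"]); b=(xs.min(),xs.max(),ys.min(),ys.max()); print(round(d["confidence"],2),b,onz(p,(b[0]+b[1])/2,(b[2]+b[3])/2,0.046).round(4),onz(p,(b[0]+b[1])/2,(b[2]+b[3])/2,0.023).round(4))
E
```

```text
wrist 7.8 [ 0.41527925 -0.20260093  0.27122239] [-0.45395053 -0.35219539 -0.05324463]
0.93 (np.int64(334), np.int64(372), np.int64(83), np.int64(124)) [ 0.5198 -0.2129  0.046 ] [ 0.5225 -0.2145  0.023 ]
0.86 (np.int64(308), np.int64(344), np.int64(168), np.int64(206)) [ 0.4481 -0.2029  0.046 ] [ 0.4456 -0.2038  0.023 ]
0.59 (np.int64(229), np.int64(268), np.int64(120), np.int64(158)) [ 0.4769 -0.131   0.046 ] [ 0.4765 -0.1266  0.023 ]
top 7.9 [ 0.41550468 -0.20250218  0.27143846] [-0.62291077 -0.58736657  1.05133391]
0.69 (np.int64(422), np.int64(436), np.int64(234), np.int64(248)) [ 0.521  -0.2128  0.046 ] [ 0.5249 -0.2169  0.023 ]
0.52 (np.int64(389), np.int64(402), np.int64(253), np.int64(266)) [ 0.4757 -0.1298  0.046 ] [ 0.4788 -0.1326  0.023 ]
scene 8.0 [ 0.4155414  -0.20274884  0.2714991 ] [-0.04323091  0.62921884  0.30757166]
0.82 (np.int64(397), np.int64(414), np.int64(317), np.int64(343)) [ 0.427  -0.2114  0.046 ] [ 0.4489 -0.2041  0.023 ]
0.66 (np.int64(370), np.int64(385), np.int64(295), np.int64(320)) [ 0.4549 -0.1394  0.046 ] [ 0.4778 -0.1295  0.023 ]
0.58 (np.int64(417), np.int64(433), np.int64(298), np.int64(322)) [ 0.4967 -0.2223  0.046 ] [ 0.5211 -0.2154  0.023 ]
```

View pics/wrist4.png

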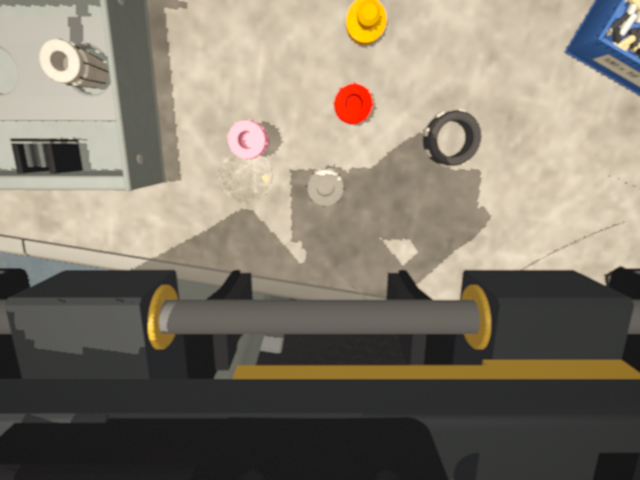

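View pics/scene4.png

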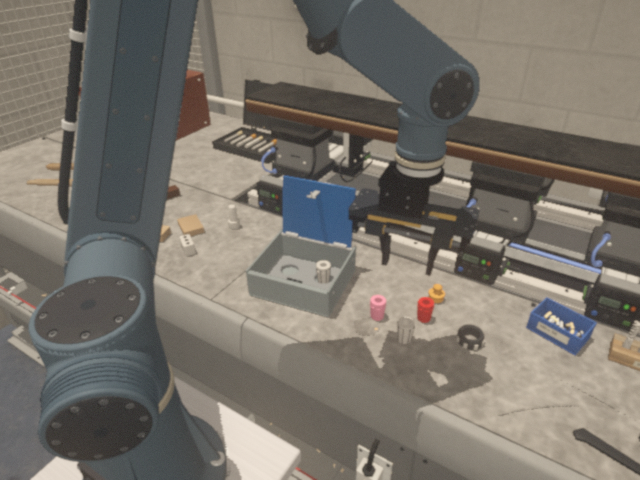

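View pics/top4.png

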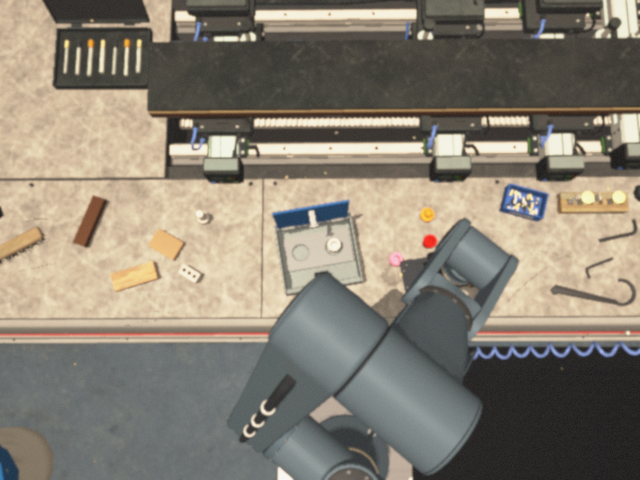

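Emit:
play_rows:
  series:
    - {"tx": 0.02,"ty": -0.001,"tz": -0.03,"turn": 0}
    - {"tx": 0.021,"ty": 0,"tz": -0.05,"turn": 0}
    - {"tx": 0,"ty": 0,"tz": -0.05,"turn": 0}
    - {"tx": 0,"ty": 0,"tz": -0.05,"turn": 0}
    - {"tx": 0,"ty": 0,"tz": -0.03,"turn": 0}
    - {"tx": 0,"ty": 0,"tz": -0.024,"turn": 0}
    - {"tx": 0,"ty": 0,"tz": 0,"turn": 0}
    - {"tx": 0,"ty": 0,"tz": 0,"turn": 0}

```text
time_s: 8.85
position: [0.4482, -0.2044, 0.0841]
tcp_rot: [[0.17, -0.985, -0.0], [-0.985, -0.17, 0.0], [-0.0, 0.0, -1.0]]
force: [0.0, -0.6, 1.0]
opening: 0.747
```

```bash
python3 - <<'E'
from h import *
p=vision.capture("wrist");cv2.imwrite(f"pics/w5.png",p["pixels"])
s=bot.read_state(); print(s["position"],s["force"])
p=vision.capture("top");im=p["pixels"]
cv2.imwrite("pics/t5.png",cv2.resize(im[190:310,260:380],None,fx=5,fy=5,interpolation=cv2.INTER_CUBIC))
E
```

```text
[ 0.44851726 -0.20473199  0.0847632 ] [ 0.81611157 -0.28066995 -0.00407521]
```

View pics/w5.png

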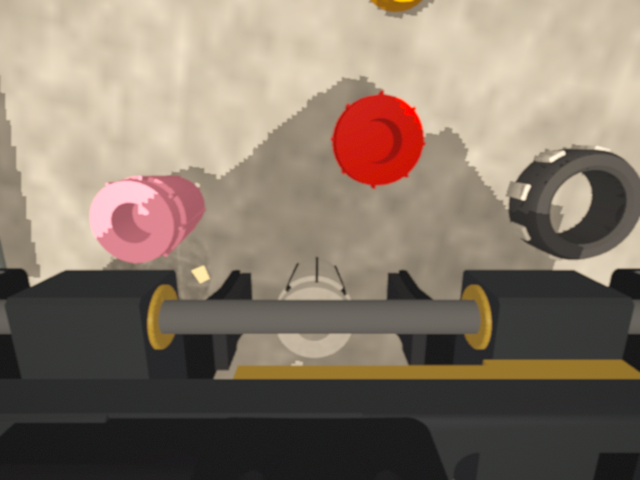

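View pics/t5.png

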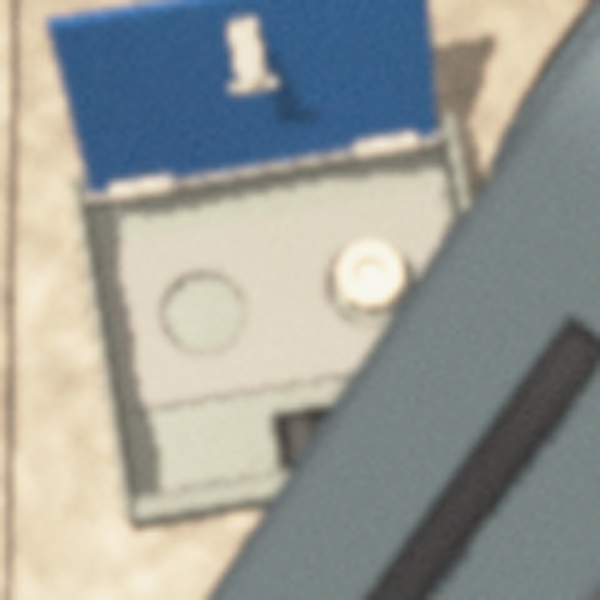

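Emit:
play_rows:
  series:
    - {"tx": 0,"ty": 0,"tz": 0,"turn": 0}
    - {"tx": 0,"ty": 0,"tz": 0,"turn": 0}
    - {"tx": 0,"ty": 0,"tz": 0,"turn": 0}
    - {"tx": 0,"ty": 0,"tz": 0,"turn": 0}
    - {"tx": 0,"ty": 0,"tz": 0,"turn": 0}
    - {"tx": 0,"ty": 0,"tz": 0,"turn": 0}
  gripper: 0.2

```text
time_s: 9.55
position: [0.4478, -0.2045, 0.0841]
tcp_rot: [[0.169, -0.986, -0.0], [-0.986, -0.169, 0.0], [-0.0, 0.0, -1.0]]
force: [0.3, 1.6, 2.1]
opening: 0.354
```

```bash
python3 - <<'E'
from h import *
p=vision.capture("top");print(onz(p,300.8,252.4,.016)); s=bot.read_state(); print(s["position"],s["opening"],s["force"])
E
```

```text
[0.49868449 0.10232232 0.016     ]
[ 0.447811   -0.20451658  0.08409904] 0.3584295435535642 [-0.29738722  0.4758422   2.09970102]
```

Emit:
play_rows:
  series:
    - {"tx": 0,"ty": 0,"tz": 0.03,"turn": 0}
    - {"tx": 0,"ty": 0,"tz": 0.05,"turn": 0}
    - {"tx": 0,"ty": 0,"tz": 0.05,"turn": 0}
    - {"tx": 0,"ty": 0.04,"tz": 0.03,"turn": 0}
    - {"tx": 0,"ty": 0.06,"tz": 0,"turn": 0}
    - {"tx": 0,"ty": 0.06,"tz": 0,"turn": 0}
    - {"tx": 0,"ty": 0.06,"tz": 0,"turn": 0}
    - {"tx": 0,"ty": 0.06,"tz": 0,"turn": 0}
    - {"tx": 0,"ty": 0.06,"tz": 0,"turn": 0}
    - {"tx": 0,"ty": 0.042,"tz": 0,"turn": 0}

```text
time_s: 10.6
position: [0.447, 0.1035, 0.2119]
tcp_rot: [[0.171, -0.985, -0.001], [-0.985, -0.171, 0.0], [-0.0, 0.001, -1.0]]
force: [0.0, -0.3, -1.3]
opening: 0.356
```

Emit:
play_rows:
  series:
    - {"tx": 0,"ty": 0,"tz": 0,"turn": 0}
    - {"tx": 0,"ty": 0,"tz": 0,"turn": 0}
    - {"tx": 0,"ty": 0,"tz": 0,"turn": 0}

```text
time_s: 10.9
position: [0.448, 0.1001, 0.2119]
tcp_rot: [[0.169, -0.986, -0.0], [-0.986, -0.169, -0.0], [0.0, 0.0, -1.0]]
force: [-0.4, 0.2, -0.8]
opening: 0.361
```

```bash
python3 - <<'E'
from h import *
p=vision.capture("wrist");cv2.imwrite(f"pics/w6.png",p["pixels"])
s=bot.read_state(); print(s["position"],s["opening"],s["force"])
for e in [(0.5006,0.1049),(0.4987,0.1023)]: print(proj(p,[*e,.016]))
E
```

```text
[0.44806515 0.09980682 0.21192802] 0.35936601757471837 [-0.35337113  0.11342264 -1.04749465]
(np.float64(324.59712584447436), np.float64(165.51652883851762))
(np.float64(327.43691508988024), np.float64(168.50946172501034))
```

View pics/w6.png

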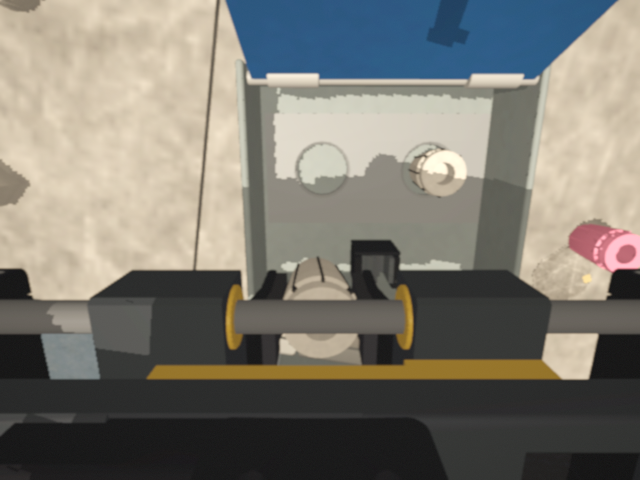

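```bash
python3 - <<'E'
from h import *
p=vision.capture("wrist")
im=p["pixels"][130:210,280:480];cv2.imwrite("pics/w7.png",cv2.resize(im,None,fx=4,fy=4,interpolation=cv2.INTER_CUBIC))
E0=onz(p,322,168,.016);print(E0)
# project 20mm circle at candidate for check
im=p["pixels"].copy()
a=np.linspace(0,6.28,60)
u,v=proj(p,np.c_[E0[0]+.02*np.cos(a),E0[1]+.02*np.sin(a),np.full(60,.016)])
print(u.min(),u.max(),v.min(),v.max())
# other pocket/collet base by locker estimate
for l in[(.016,-.042),(.016,.042)]:
  c,s=np.cos(np.radians(9.65)),np.sin(np.radians(9.65)); print(.4918+l[0]*c-l[1]*s,.0608+l[0]*s+l[1]*c, proj(p,[.4918+l[0]*c-l[1]*s,.0608+l[0]*s+l[1]*c,.016]))
E
```

```text
[0.49846785 0.10625539 0.016     ]
296.56912601467695 347.4367704999531 141.68896783187603 193.4106112338499
0.5146140253881144 0.02207636063603436 (np.float64(431.14363637525736), np.float64(165.64864708814406))
0.5005331787227194 0.10488777142697328 (np.float64(324.1628163103221), np.float64(165.65915460990666))
```

View pics/w7.png

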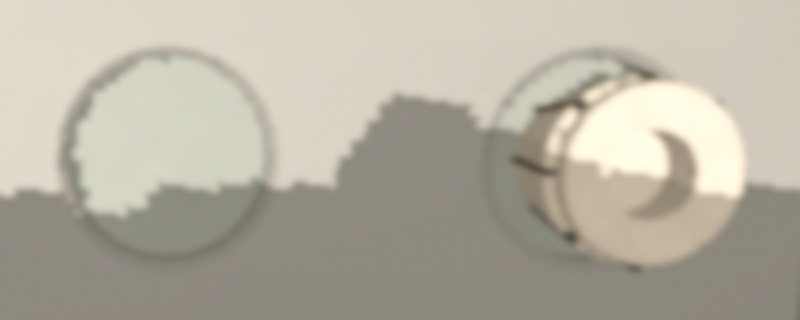

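Emit:
play_rows:
  series:
    - {"tx": -0.02,"ty": 0,"tz": 0.04,"turn": 0.05}
    - {"tx": 0,"ty": 0,"tz": 0,"turn": 0.14}
    - {"tx": 0,"ty": 0,"tz": 0,"turn": 0.14}
    - {"tx": 0,"ty": 0,"tz": 0,"turn": 0.14}
    - {"tx": 0,"ty": 0,"tz": 0,"turn": 0.14}
    - {"tx": 0,"ty": 0,"tz": 0,"turn": 0.14}
    - {"tx": 0,"ty": 0,"tz": 0,"turn": 0.14}
    - {"tx": 0,"ty": 0,"tz": 0,"turn": 0.14}
    - {"tx": 0,"ty": 0,"tz": 0,"turn": 0.14}
    - {"tx": 0,"ty": 0,"tz": 0,"turn": 0.14}

```text
time_s: 12.0
position: [0.4321, 0.0996, 0.244]
tcp_rot: [[1.0, -0.025, -0.0], [-0.025, -1.0, -0.0], [-0.0, 0.0, -1.0]]
force: [-0.0, 0.2, -1.1]
opening: 0.356
```

Emit:
play_rows:
  series:
    - {"tx": 0,"ty": 0,"tz": 0,"turn": 0.14}
    - {"tx": 0,"ty": 0,"tz": 0,"turn": 0.14}
    - {"tx": 0,"ty": 0,"tz": 0,"turn": 0.14}
    - {"tx": 0,"ty": 0,"tz": 0,"turn": 0.14}
    - {"tx": 0,"ty": 0,"tz": 0,"turn": 0.14}
    - {"tx": 0,"ty": 0,"tz": 0,"turn": 0.14}
    - {"tx": 0,"ty": 0,"tz": 0,"turn": 0.14}
    - {"tx": 0,"ty": 0,"tz": 0,"turn": 0.14}
    - {"tx": 0,"ty": 0,"tz": 0,"turn": 0.14}
    - {"tx": 0,"ty": 0,"tz": 0,"turn": 0.14}

```text
time_s: 13.0
position: [0.4321, 0.0996, 0.244]
tcp_rot: [[0.129, 0.992, -0.0], [0.992, -0.129, -0.0], [-0.0, -0.0, -1.0]]
force: [-0.2, 0.2, -1.8]
opening: 0.36
```

Emit:
play_rows:
  series:
    - {"tx": 0,"ty": 0,"tz": 0,"turn": 0.14}
    - {"tx": 0,"ty": 0,"tz": 0,"turn": 0.14}
    - {"tx": 0,"ty": 0,"tz": 0,"turn": 0.01}
    - {"tx": 0,"ty": 0,"tz": 0,"turn": 0}
    - {"tx": 0,"ty": 0,"tz": 0,"turn": 0}

```text
time_s: 13.5
position: [0.432, 0.1004, 0.244]
tcp_rot: [[-0.166, 0.986, -0.0], [0.986, 0.166, -0.0], [0.0, -0.0, -1.0]]
force: [-0.0, 0.6, -1.6]
opening: 0.357
```

```bash
python3 - <<'E'
from h import *
s=bot.read_state(); print(s["position"],s["opening"],s["force"],s["tcp_rot"].round(3),s["joint_positions"].round(1))
p=vision.capture("wrist");cv2.imwrite(f"pics/w8.png",p["pixels"])
p=vision.capture("scene");cv2.imwrite(f"pics/s8.png",p["pixels"])
E
```

```text
[0.43196816 0.10043624 0.24401947] 0.356839279278486 [-0.0160668   0.58667972 -1.63001716] [[-0.166  0.986 -0.   ]
 [ 0.986  0.166 -0.   ]
 [ 0.    -0.    -1.   ]] [  -1.4   20.9  110.3   -0.    48.8 -101. ]
```

View pics/w8.png

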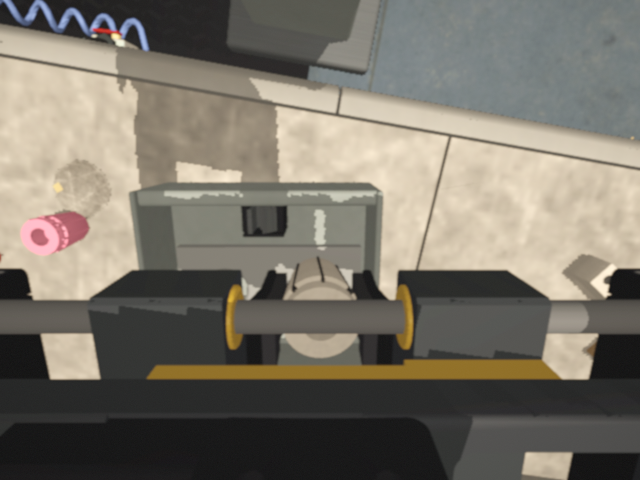

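View pics/s8.png

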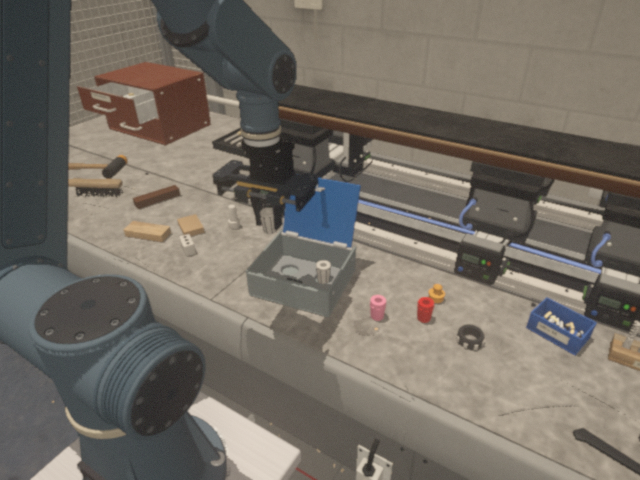

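```bash
python3 - <<'E'
from h import *
p=vision.capture("wrist")
a=onz(p,132,188,.071);b=onz(p,381,186,.071);print(a,b)
m=(a+b)/2;d=(b-a)[:2];d/=np.linalg.norm(d);x=np.array([d[1],-d[0]]);print(np.linalg.norm(b-a),np.degrees(np.arctan2(x[1],x[0])))
o=m[:2]+.085*x;print(o,o+.016*x+.042*d)
E
```

```text
[ 0.4173013  -0.04079462  0.071     ] [0.38527409 0.13905448 0.071     ]
0.18267851187124698 10.097283723136117
[0.48497117 0.06403213] [0.49335991 0.10818674]
```

```bash
python3 - <<'E'
from h import *
im=cv2.imread('pics/w8.png')
cv2.imwrite("pics/w8a.png",np.hstack([cv2.resize(im[170:230,110:190],None,fx=5,fy=5,interpolation=cv2.INTER_CUBIC),cv2.resize(im[170:230,330:410],None,fx=5,fy=5,interpolation=cv2.INTER_CUBIC)]))
p=vision.capture("wrist")
x=np.array([np.cos(.168),np.sin(.168)]);y=np.array([-x[1],x[0]])
for o in [np.array([.4905,.0605])]:
  for lx,ly,z in [(-.085,.095,.071),(-.085,-.095,.071),(-.085,-.095,0),(-.073,.09,.071),(-.043,.018,.044),(-.043,-.018,.044)]:
    print(lx,ly,z,np.round(proj(p,[*(o+lx*x+ly*y),z]),1))
E
```

```text
-0.085 0.095 0.071 [380.5 193.7]
-0.085 -0.095 0.071 [122.6 193.5]
-0.085 -0.095 0 [163.1 183.5]
-0.073 0.09 0.071 [373.1 209.8]
-0.043 0.018 0.044 [281.2 239.4]
-0.043 -0.018 0.044 [238.3 239.4]
```

View pics/w8a.png

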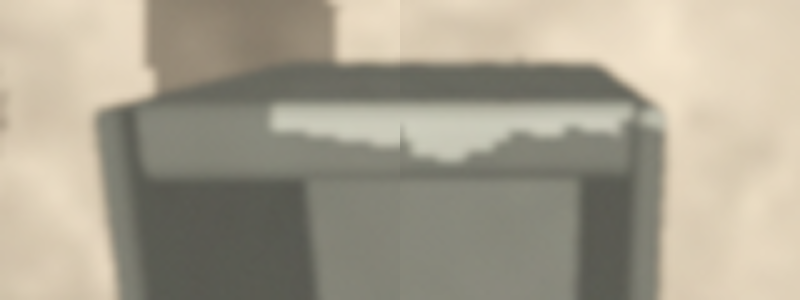

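Emit:
play_rows:
  series:
    - {"tx": 0.028,"ty": 0.0065,"tz": 0,"turn": 0}
    - {"tx": 0.028,"ty": 0,"tz": 0,"turn": 0}
    - {"tx": 0.0275,"ty": 0,"tz": -0.01,"turn": 0}
    - {"tx": 0,"ty": 0,"tz": -0.04,"turn": 0}
    - {"tx": 0,"ty": 0,"tz": -0.04,"turn": 0}
    - {"tx": 0,"ty": 0,"tz": -0.04,"turn": 0}
    - {"tx": 0,"ty": 0,"tz": -0.03,"turn": 0}
    - {"tx": 0,"ty": 0,"tz": 0,"turn": 0}
    - {"tx": 0,"ty": 0,"tz": 0,"turn": 0}

```text
time_s: 14.6
position: [0.4988, 0.1062, 0.116]
tcp_rot: [[-0.169, 0.986, -0.001], [0.986, 0.169, -0.0], [0.0, -0.001, -1.0]]
force: [-0.2, -0.7, -1.2]
opening: 0.359
```

```bash
python3 - <<'E'
from h import *
s=bot.read_state(); print(s["position"],s["opening"],s["force"])
p=vision.capture("wrist");cv2.imwrite(f"pics/w9.png",p["pixels"])
p=vision.capture("top");cv2.imwrite(f"pics/t9.png",cv2.resize(p["pixels"][190:310,260:380],None,fx=5,fy=5,interpolation=cv2.INTER_CUBIC))
p=vision.capture("scene");cv2.imwrite(f"pics/s9.png",cv2.resize(p["pixels"][160:330,220:400],None,fx=4,fy=3.5,interpolation=cv2.INTER_CUBIC))
E
```

```text
[0.49878229 0.10619068 0.11599408] 0.3587414972672872 [-0.15070291 -0.71568987 -1.24587245]
```

View pics/w9.png

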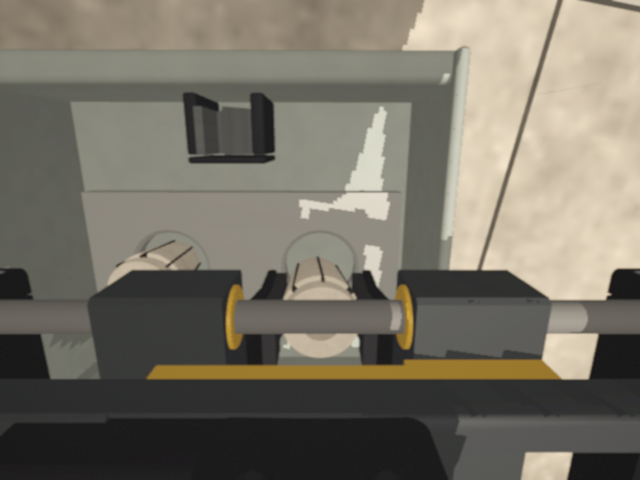

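View pics/s9.png

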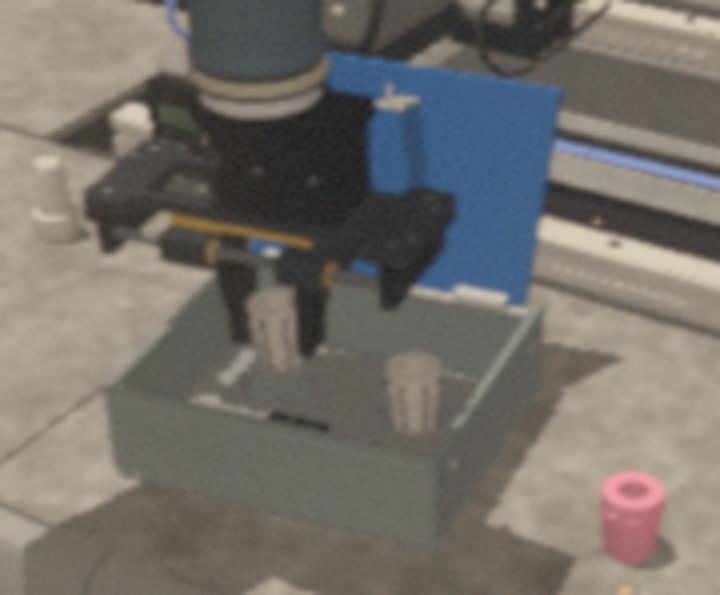

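```bash
python3 - <<'E'
from h import *
p=vision.capture("wrist");s=bot.read_state();t=s["position"];a=np.linspace(0,2*np.pi,90)
for r,z in [(.02,.016),(.0145,t[2]-.0841),(.017,t[2]-.0841),(.017,t[2]-.0841+.046)]:
  u,v=proj(p,np.c_[t[0]+r*np.cos(a),t[1]+r*np.sin(a),np.full(90,z)]);print(r,z,u.min(),u.max(),v.min(),v.max())
cv2.imwrite("pics/w9a.png",cv2.resize(p["pixels"][215:365,260:380],None,fx=4,fy=4,interpolation=cv2.INTER_CUBIC))
E
```

```text
0.02 0.016 283.51792856589447 354.0220838525221 235.2037895419457 301.8491015806344
0.0145 0.03338647396102708 290.87070762155486 346.5745652166282 254.02537491156113 306.2276466784052
0.017 0.03338647396102708 286.06793192355974 351.3798255246397 249.3268244884331 310.53848693078146
0.017 0.07938647396102708 275.7084552120631 361.40343536680217 283.2647525400087 361.0088282806486
```

View pics/w9a.png

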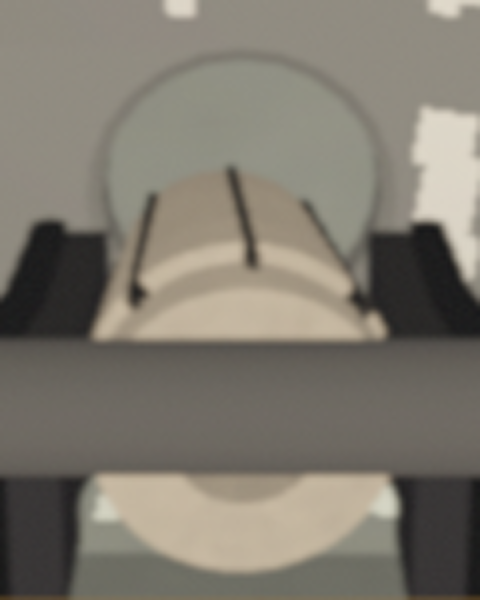

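Emit:
play_rows:
  series:
    - {"tx": -0.0035,"ty": 0,"tz": 0,"turn": 0}
    - {"tx": 0,"ty": 0,"tz": -0.01,"turn": 0}
    - {"tx": 0,"ty": 0,"tz": -0.008,"turn": 0}
    - {"tx": 0,"ty": 0,"tz": -0.004,"turn": 0}
    - {"tx": 0,"ty": 0,"tz": 0,"turn": 0}

```text
time_s: 15.3
position: [0.4955, 0.1061, 0.0976]
tcp_rot: [[-0.17, 0.986, -0.002], [0.986, 0.17, -0.0], [0.0, -0.002, -1.0]]
force: [0.2, -0.2, -1.5]
opening: 0.355
```

Emit:
play_rows:
  series:
    - {"tx": 0,"ty": 0,"tz": -0.003,"turn": 0}
    - {"tx": 0,"ty": 0,"tz": 0,"turn": 0}

```text
time_s: 15.5
position: [0.4959, 0.1061, 0.0958]
tcp_rot: [[-0.17, 0.986, -0.0], [0.986, 0.17, -0.0], [0.0, -0.0, -1.0]]
force: [0.2, 1.3, -1.4]
opening: 0.357
```

Emit:
play_rows:
  series:
    - {"tx": 0,"ty": 0,"tz": -0.003,"turn": 0}
    - {"tx": 0,"ty": 0,"tz": 0,"turn": 0}

```text
time_s: 15.7
position: [0.4959, 0.1061, 0.0935]
tcp_rot: [[-0.169, 0.986, -0.0], [0.986, 0.169, 0.0], [0.0, -0.0, -1.0]]
force: [0.2, 0.1, -1.8]
opening: 0.356
```

Emit:
play_rows:
  series:
    - {"tx": 0,"ty": 0,"tz": -0.002,"turn": 0}
    - {"tx": 0,"ty": 0,"tz": 0,"turn": 0}

```text
time_s: 15.9
position: [0.4959, 0.1061, 0.092]
tcp_rot: [[-0.17, 0.986, -0.0], [0.986, 0.17, -0.0], [0.0, -0.0, -1.0]]
force: [-0.3, -0.1, -0.9]
opening: 0.356
```

Emit:
play_rows:
  series:
    - {"tx": 0,"ty": 0,"tz": -0.0013,"turn": 0}
    - {"tx": 0,"ty": 0,"tz": 0,"turn": 0}

```text
time_s: 16.1
position: [0.4959, 0.1061, 0.0909]
tcp_rot: [[-0.17, 0.986, -0.0], [0.986, 0.17, -0.0], [0.0, -0.0, -1.0]]
force: [-0.1, 0.3, 0.1]
opening: 0.355
```

Emit:
play_rows:
  series:
    - {"tx": 0,"ty": 0,"tz": 0,"turn": 0}
    - {"tx": 0,"ty": 0,"tz": 0,"turn": 0}
    - {"tx": 0,"ty": 0,"tz": 0,"turn": 0}
    - {"tx": 0,"ty": 0,"tz": 0,"turn": 0}
  gripper: 0.6

```text
time_s: 16.5
position: [0.496, 0.1061, 0.0911]
tcp_rot: [[-0.17, 0.986, 0.0], [0.986, 0.17, 0.0], [-0.0, 0.0, -1.0]]
force: [0.2, 0.2, 0.8]
opening: 0.575
```

```bash
python3 - <<'E'
from h import *
s=bot.read_state(); print(s["position"],s["opening"],s["force"])
p=vision.capture("wrist");cv2.imwrite(f"pics/w10.png",p["pixels"])
p=vision.capture("scene");cv2.imwrite(f"pics/s10.png",cv2.resize(p["pixels"][160:330,220:400],None,fx=4,fy=3.5,interpolation=cv2.INTER_CUBIC))
E
```

```text
[0.49604218 0.10613622 0.09114265] 0.575399693682947 [0.15612997 0.18506499 0.7552882 ]
```

View pics/w10.png

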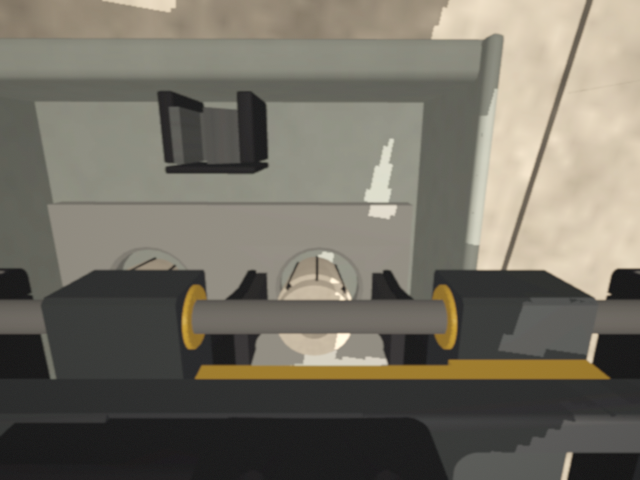

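Emit:
play_rows:
  series:
    - {"tx": 0,"ty": 0,"tz": 0.02,"turn": 0}
    - {"tx": 0,"ty": 0,"tz": 0.04,"turn": 0}
    - {"tx": 0,"ty": 0,"tz": 0.05,"turn": 0}
    - {"tx": 0,"ty": 0,"tz": 0.06,"turn": 0}
    - {"tx": 0,"ty": 0,"tz": 0.06,"turn": 0}
    - {"tx": 0,"ty": 0,"tz": 0.04,"turn": 0}
    - {"tx": 0,"ty": 0,"tz": 0,"turn": 0}

```text
time_s: 17.3
position: [0.4983, 0.1063, 0.312]
tcp_rot: [[-0.17, 0.985, 0.012], [0.985, 0.17, -0.0], [-0.002, 0.011, -1.0]]
force: [0.8, 0.1, 0.1]
opening: 0.596
```

```bash
python3 - <<'E'
from h import *
s=bot.read_state(); print(s["position"],s["opening"],s["force"])
T=vision.capture("top");cv2.imwrite(f"pics/t11.png",T["pixels"])
S=vision.capture("scene");cv2.imwrite(f"pics/s11.png",S["pixels"]);cv2.imwrite("pics/s11c.png",cv2.resize(S["pixels"][70:310,200:400],None,fx=2.5*1.3,fy=2.5,interpolation=cv2.INTER_CUBIC))
for z in [0,.05,.1,.15,.2,.25,.3]: print(z,onz(T,148,113,z)[:2].round(3),onz(T,320,113,z)[:2].round(3),onz(T,223,182,z)[:2].round(3))
E
```

```text
[0.49828912 0.10626343 0.312029  ] 0.5963885020758831 [0.77686183 0.06982064 0.10992754]
0 [0.874 0.506] [0.871 0.053] [0.685 0.304]
0.05 [0.854 0.49 ] [0.851 0.053] [0.672 0.295]
0.1 [0.834 0.475] [0.831 0.053] [0.658 0.286]
0.15 [0.814 0.459] [0.811 0.052] [0.644 0.277]
0.2 [0.793 0.443] [0.791 0.052] [0.631 0.268]
0.25 [0.773 0.427] [0.771 0.051] [0.617 0.259]
0.3 [0.753 0.411] [0.751 0.051] [0.603 0.25 ]
```

View pics/s11.png

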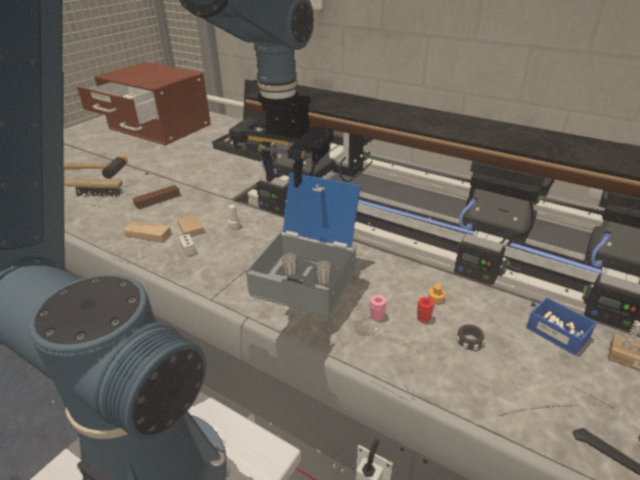

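View pics/t11.png

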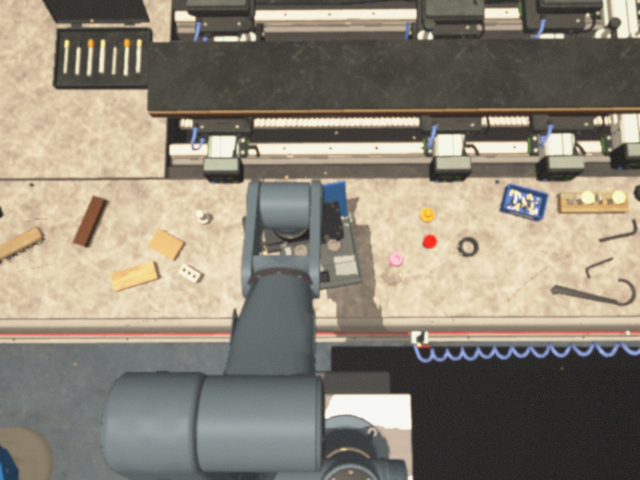

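Emit:
play_rows:
  series:
    - {"tx": 0.03,"ty": -0.005,"tz": 0,"turn": 0}
    - {"tx": 0.05,"ty": -0.005,"tz": 0,"turn": 0}
    - {"tx": 0.05,"ty": -0.005,"tz": 0,"turn": 0}
    - {"tx": 0.04,"ty": -0.006,"tz": 0,"turn": 0}
    - {"tx": 0.02,"ty": 0,"tz": 0,"turn": 0}
    - {"tx": 0,"ty": 0,"tz": 0,"turn": 0}
    - {"tx": 0,"ty": 0,"tz": 0,"turn": 0}
  gripper: 0

```text
time_s: 18.1
position: [0.6464, 0.0894, 0.3043]
tcp_rot: [[-0.169, 0.986, -0.006], [0.986, 0.169, 0.0], [0.001, -0.006, -1.0]]
force: [-0.3, 0.2, 0.2]
opening: 0.059
```

```bash
python3 - <<'E'
from h import *
s=bot.read_state(); print(s["position"],s["opening"],s["force"],s["joint_positions"].round(1))
S=vision.capture("scene");cv2.imwrite("pics/s12.png",cv2.resize(S["pixels"][70:310,200:400],None,fx=3,fy=2.5,interpolation=cv2.INTER_CUBIC))
p=vision.capture("wrist");cv2.imwrite(f"pics/w12.png",p["pixels"])
E
```

```text
[0.64637938 0.0893743  0.30432677] 0.059325406931151285 [-0.29542063  0.18744862  0.18021853] [  -1.9   31.8   76.9    0.    71.6 -101.7]
```

View pics/w12.png

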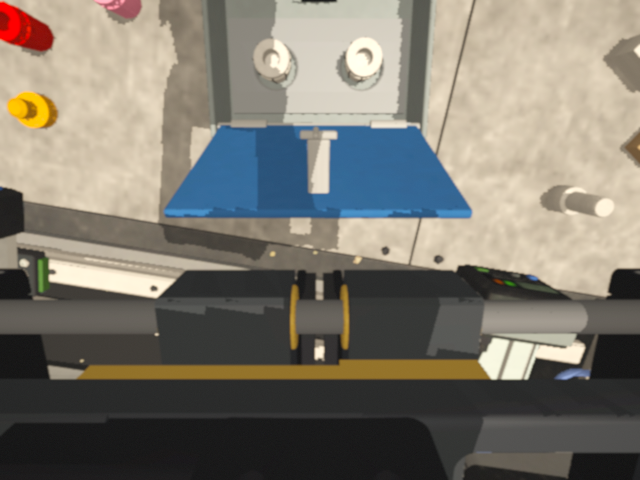

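View pics/s12.png

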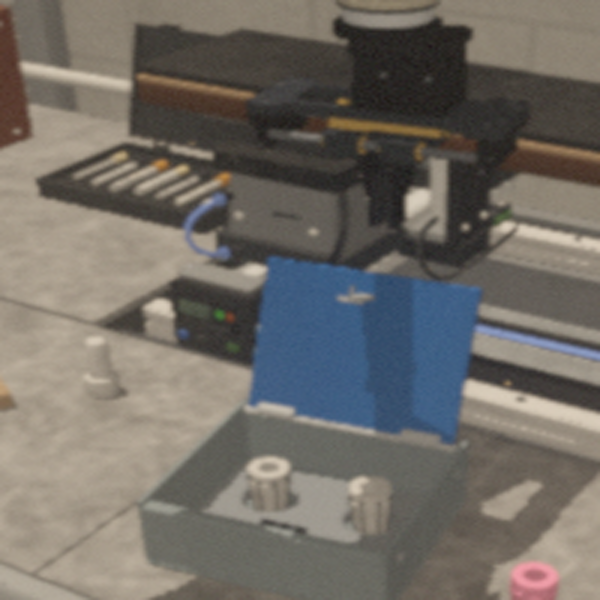

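Emit:
play_rows:
  series:
    - {"tx": 0,"ty": 0,"tz": -0.03,"turn": 0}
    - {"tx": 0,"ty": 0,"tz": -0.03,"turn": 0}
    - {"tx": 0,"ty": 0,"tz": -0.0175,"turn": 0}
    - {"tx": 0,"ty": 0,"tz": 0,"turn": 0}
    - {"tx": -0.01,"ty": -0.0017,"tz": 0,"turn": 0}
    - {"tx": -0.01,"ty": -0.0017,"tz": 0,"turn": 0}
    - {"tx": -0.01,"ty": -0.0017,"tz": 0,"turn": 0}

```text
time_s: 18.9
position: [0.6244, 0.0852, 0.2467]
tcp_rot: [[-0.169, 0.986, 0.005], [0.986, 0.169, 0.0], [-0.001, 0.005, -1.0]]
force: [3.6, 0.3, 2.0]
opening: 0.004
```

Emit:
play_rows:
  series:
    - {"tx": -0.01,"ty": -0.0017,"tz": 0,"turn": 0}
    - {"tx": -0.01,"ty": -0.0017,"tz": 0,"turn": 0}
    - {"tx": -0.01,"ty": -0.0017,"tz": 0,"turn": 0}

```text
time_s: 19.2
position: [0.5999, 0.081, 0.2459]
tcp_rot: [[-0.169, 0.986, 0.002], [0.986, 0.169, -0.0], [-0.001, 0.002, -1.0]]
force: [2.8, 0.3, 1.5]
opening: 0.005
```

```bash
python3 - <<'E'
from h import *
s=bot.read_state(); print(s["position"],s["force"])
S=vision.capture("scene");cv2.imwrite("pics/s13.png",cv2.resize(S["pixels"][70:310,200:400],None,fx=3,fy=2.5,interpolation=cv2.INTER_CUBIC))
E
```

```text
[0.59987607 0.08098561 0.24585102] [2.82943871 0.26052675 1.53621377]
```

View pics/s13.png

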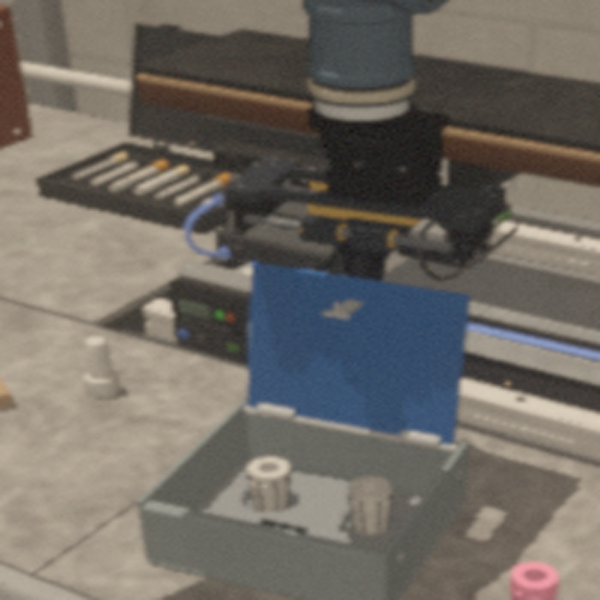

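Emit:
play_rows:
  series:
    - {"tx": -0.01,"ty": -0.0017,"tz": 0,"turn": 0}
    - {"tx": -0.01,"ty": -0.0017,"tz": 0,"turn": 0}
    - {"tx": -0.01,"ty": -0.0017,"tz": 0,"turn": 0}
    - {"tx": -0.007,"ty": -0.0012,"tz": 0,"turn": 0}
    - {"tx": -0.007,"ty": -0.0012,"tz": 0,"turn": 0}
    - {"tx": -0.007,"ty": -0.0012,"tz": 0,"turn": 0}
    - {"tx": -0.007,"ty": -0.0012,"tz": 0,"turn": 0}
    - {"tx": -0.007,"ty": -0.0012,"tz": 0,"turn": 0}

```text
time_s: 20.05
position: [0.5475, 0.0722, 0.2448]
tcp_rot: [[-0.169, 0.986, -0.0], [0.986, 0.169, 0.0], [0.0, -0.0, -1.0]]
force: [2.7, 0.8, -0.8]
opening: -0.0
```

Emit:
play_rows:
  series:
    - {"tx": -0.0066,"ty": -0.0011,"tz": -0.0015,"turn": 0}
    - {"tx": -0.0066,"ty": -0.0011,"tz": -0.002,"turn": 0}
    - {"tx": -0.0066,"ty": -0.0011,"tz": -0.0025,"turn": 0}
    - {"tx": -0.0066,"ty": -0.0011,"tz": -0.003,"turn": 0}
    - {"tx": -0.0066,"ty": -0.0011,"tz": -0.0035,"turn": 0}
    - {"tx": -0.006,"ty": -0.001,"tz": -0.004,"turn": 0}
    - {"tx": -0.006,"ty": -0.001,"tz": -0.004,"turn": 0}
    - {"tx": -0.0057,"ty": -0.001,"tz": -0.0042,"turn": 0}
    - {"tx": -0.0055,"ty": -0.0009,"tz": -0.0045,"turn": 0}
    - {"tx": -0.0055,"ty": -0.0009,"tz": -0.0045,"turn": 0}

```text
time_s: 21.05
position: [0.4981, 0.0639, 0.2178]
tcp_rot: [[-0.17, 0.986, -0.0], [0.986, 0.17, -0.0], [-0.0, -0.0, -1.0]]
force: [3.4, -0.5, 2.7]
opening: 0.009
```

```bash
python3 - <<'E'
from h import *
s=bot.read_state(); print(s["position"],s["force"])
S=vision.capture("scene");cv2.imwrite("pics/s14.png",cv2.resize(S["pixels"][70:310,200:400],None,fx=3,fy=2.5,interpolation=cv2.INTER_CUBIC))
E
```

```text
[0.49807887 0.06392424 0.2178071 ] [ 3.37205903 -0.54937893  2.65024545]
```

View pics/s14.png

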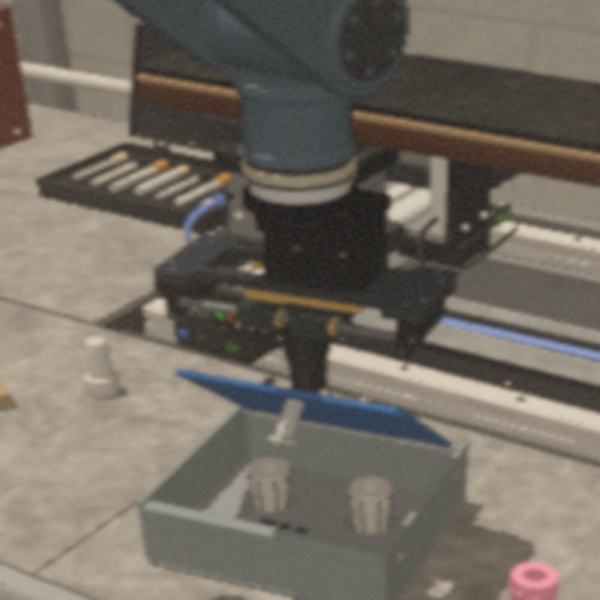

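Emit:
play_rows:
  series:
    - {"tx": -0.005,"ty": -0.0008,"tz": -0.0052,"turn": 0}
    - {"tx": -0.0047,"ty": -0.0008,"tz": -0.0054,"turn": 0}
    - {"tx": -0.0044,"ty": -0.0008,"tz": -0.0056,"turn": 0}
    - {"tx": -0.0042,"ty": -0.0007,"tz": -0.0058,"turn": 0}
    - {"tx": -0.004,"ty": -0.0007,"tz": -0.006,"turn": 0}
    - {"tx": -0.003,"ty": -0.0005,"tz": -0.0054,"turn": 0}
    - {"tx": -0.0027,"ty": -0.0005,"tz": -0.0054,"turn": 0}
    - {"tx": -0.0026,"ty": -0.0005,"tz": -0.0054,"turn": 0}
    - {"tx": -0.0024,"ty": -0.0004,"tz": -0.0054,"turn": 0}

```text
time_s: 22.0
position: [0.4717, 0.0595, 0.1779]
tcp_rot: [[-0.17, 0.986, -0.001], [0.986, 0.17, 0.0], [0.0, -0.001, -1.0]]
force: [0.4, -0.8, 4.3]
opening: 0.004
```

Emit:
play_rows:
  series:
    - {"tx": -0.002,"ty": -0.0003,"tz": -0.0055,"turn": 0}
    - {"tx": -0.002,"ty": -0.0003,"tz": -0.0055,"turn": 0}
    - {"tx": -0.0015,"ty": -0.0003,"tz": -0.0055,"turn": 0}
    - {"tx": -0.0012,"ty": -0.0002,"tz": -0.0055,"turn": 0}
    - {"tx": -0.001,"ty": 0,"tz": -0.005,"turn": 0}
    - {"tx": -0.001,"ty": 0,"tz": -0.004,"turn": 0}
    - {"tx": 0,"ty": 0,"tz": -0.003,"turn": 0}
    - {"tx": 0,"ty": 0,"tz": 0,"turn": 0}

```text
time_s: 22.8
position: [0.4649, 0.0585, 0.1508]
tcp_rot: [[-0.17, 0.985, -0.001], [0.985, 0.17, -0.0], [0.0, -0.001, -1.0]]
force: [-1.9, -2.5, 5.0]
opening: 0.004
```

Emit:
play_rows:
  series:
    - {"tx": 0,"ty": 0,"tz": -0.0025,"turn": 0}
    - {"tx": 0,"ty": 0,"tz": -0.0025,"turn": 0}
    - {"tx": 0,"ty": 0,"tz": -0.0025,"turn": 0}
    - {"tx": 0,"ty": 0,"tz": 0,"turn": 0}

```text
time_s: 23.2
position: [0.4647, 0.0586, 0.1449]
tcp_rot: [[-0.17, 0.986, -0.001], [0.986, 0.17, 0.0], [0.0, -0.001, -1.0]]
force: [-1.3, -2.0, 4.8]
opening: 0.004
```

Emit:
play_rows:
  series:
    - {"tx": 0,"ty": 0,"tz": -0.0025,"turn": 0}
    - {"tx": 0,"ty": 0,"tz": -0.0025,"turn": 0}
    - {"tx": 0,"ty": 0,"tz": 0,"turn": 0}

```text
time_s: 23.5
position: [0.4646, 0.0587, 0.1409]
tcp_rot: [[-0.17, 0.986, -0.002], [0.986, 0.17, 0.0], [0.0, -0.002, -1.0]]
force: [-2.3, -2.1, 4.3]
opening: 0.007
```

Emit:
play_rows:
  series:
    - {"tx": 0,"ty": 0,"tz": -0.0015,"turn": 0}
    - {"tx": 0,"ty": 0,"tz": 0,"turn": 0}

```text
time_s: 23.7
position: [0.4646, 0.0587, 0.1399]
tcp_rot: [[-0.17, 0.986, -0.001], [0.986, 0.17, 0.0], [0.0, -0.001, -1.0]]
force: [-2.8, -1.5, 4.6]
opening: 0.007
```

Emit:
play_rows:
  series:
    - {"tx": 0,"ty": 0,"tz": -0.00125,"turn": 0}
    - {"tx": 0,"ty": 0,"tz": 0,"turn": 0}

```text
time_s: 23.9
position: [0.4646, 0.0587, 0.1389]
tcp_rot: [[-0.17, 0.986, -0.002], [0.986, 0.17, 0.0], [0.0, -0.001, -1.0]]
force: [-3.2, -2.2, 4.1]
opening: 0.007
```

Emit:
play_rows:
  series:
    - {"tx": 0,"ty": 0,"tz": -0.00125,"turn": 0}
    - {"tx": 0,"ty": 0,"tz": 0,"turn": 0}

```text
time_s: 24.1
position: [0.4646, 0.0587, 0.138]
tcp_rot: [[-0.17, 0.986, -0.001], [0.986, 0.17, 0.0], [0.0, -0.001, -1.0]]
force: [-1.9, -1.7, 4.4]
opening: 0.009
```

Emit:
play_rows:
  series:
    - {"tx": 0,"ty": 0,"tz": -0.00125,"turn": 0}
    - {"tx": 0,"ty": 0,"tz": 0,"turn": 0}

```text
time_s: 24.3
position: [0.4646, 0.0587, 0.1372]
tcp_rot: [[-0.17, 0.986, -0.001], [0.986, 0.17, 0.0], [0.0, -0.001, -1.0]]
force: [-2.5, -2.7, 6.9]
opening: 0.005
```

Emit:
play_rows:
  series:
    - {"tx": 0,"ty": 0,"tz": -0.00125,"turn": 0}
    - {"tx": 0,"ty": 0,"tz": 0,"turn": 0}

```text
time_s: 24.5
position: [0.4646, 0.0587, 0.1366]
tcp_rot: [[-0.17, 0.986, -0.001], [0.986, 0.17, 0.0], [0.0, -0.001, -1.0]]
force: [-4.5, -1.8, 12.3]
opening: 0.008
```

Emit:
play_rows:
  series:
    - {"tx": 0,"ty": 0,"tz": 0.005,"turn": 0}
    - {"tx": 0,"ty": 0,"tz": 0.01,"turn": 0}
    - {"tx": 0,"ty": 0,"tz": 0.03,"turn": 0}
    - {"tx": 0,"ty": 0,"tz": 0.05,"turn": 0}
    - {"tx": 0,"ty": 0,"tz": 0.05,"turn": 0}
    - {"tx": 0,"ty": -0.03,"tz": 0.04,"turn": 0}
    - {"tx": 0,"ty": -0.06,"tz": 0.02,"turn": 0}
    - {"tx": 0,"ty": -0.06,"tz": 0,"turn": 0}
    - {"tx": 0,"ty": -0.06,"tz": 0,"turn": 0}
    - {"tx": 0,"ty": 0,"tz": 0,"turn": 0}

```text
time_s: 25.5
position: [0.4671, -0.1144, 0.3008]
tcp_rot: [[-0.163, 0.987, 0.006], [0.987, 0.163, -0.004], [-0.005, 0.005, -1.0]]
force: [0.2, -0.1, 0.2]
opening: 0.007
```

Emit:
play_rows:
  series:
    - {"tx": 0,"ty": 0,"tz": 0,"turn": 0}
    - {"tx": 0,"ty": 0,"tz": 0,"turn": 0}
    - {"tx": 0,"ty": 0,"tz": 0,"turn": 0}
    - {"tx": 0,"ty": 0,"tz": 0,"turn": 0}
    - {"tx": 0,"ty": 0,"tz": 0,"turn": 0}
    - {"tx": 0,"ty": 0,"tz": 0,"turn": 0}

```text
time_s: 26.1
position: [0.4653, -0.1082, 0.2998]
tcp_rot: [[-0.171, 0.985, 0.0], [0.985, 0.171, 0.0], [0.0, 0.0, -1.0]]
force: [-0.1, 0.2, -0.7]
opening: 0.002
```

```bash
python3 - <<'E'
from h import *
s=bot.read_state(); print(s["time_s"],s["position"],s["force"])
S=vision.capture("scene");cv2.imwrite("pics/s15.png",S["pixels"])
S=vision.capture("top");cv2.imwrite("pics/t15.png",S["pixels"])
E
```

```text
26.1 [ 0.46527325 -0.10815336  0.29979419] [-0.05251408  0.17486582 -0.67138506]
```

View pics/s15.png

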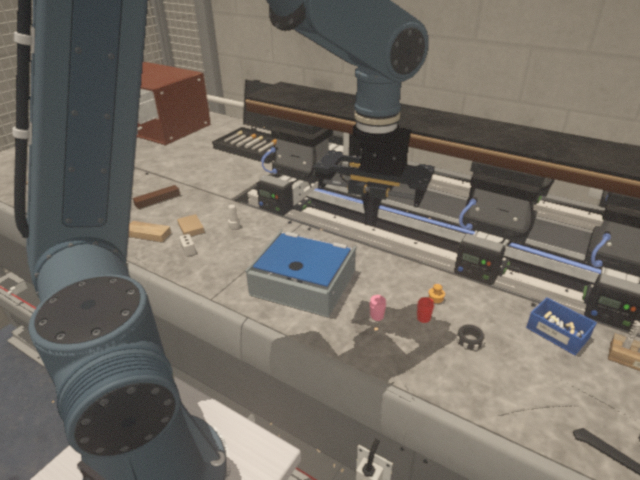

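View pics/t15.png

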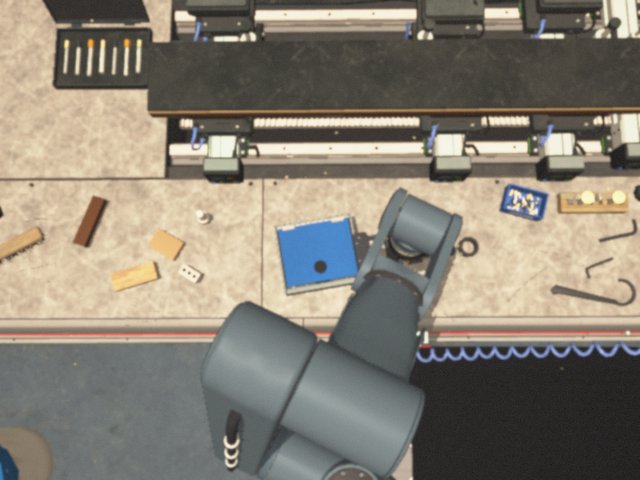

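The hatch sits flat and latched, with the pad at (296,266) in the scene picture. The bystanders are where they were, the arm is clear and the force reads about zero, so I'm handing in.

```bash
python3 -c "
from rig import bot
print(bot.hand_in())"
```

```text
the job is handed in; nothing more can be done
None
```

The collet is standing in the free pocket with the hatch latched shut over it, and the job was handed in at about 26 s of the 72 s allowed. No verdict was reported.

- **Opening:** I pressed the pad down until the stop was felt at about 12 N. The hatch let go and sprang open.
- **Placing:** I picked up the steel collet and lowered it into the left pocket without feeling any contact. I let go with the hatch open, and pictures taken before closing showed it standing upright.
- **Closing:** I swung the hatch down from behind at about 3–5 N and pressed it home to a stop, again about 12 N.

**Last checks:** The pictures showed the hatch flat and staying shut, the bystanders visibly where they were, and the gripper clear with about zero force.

**Disagreements and limits:**
- The camera estimates of the pocket's position differed by up to about 4 mm. I settled it with a wrist view taken with the gripper turned half round, and the collet went in freely.
- After the hatch shut, the collet could no longer be seen, so its final pose was not checked.
- The first move call was refused because it left out zero-valued keys. Nothing moved.

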